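Ring up four wax-ups for investing

ROBOT

A 6-joint arm with a two-finger parallel gripper is mounted at the origin on a cart in front of the work surface, level with it; the furniture and walls round the work are solid. World frame = base frame: x ahead of the robot, y to its left, z up, the work surface at z = 0. Lengths are in mm, angles in rad, forces in N, time in s.
With the tool pointing down it reaches from about 275 to 750 mm from the base axis. Payload 10.2 kg.
Tool frame: the origin (TCP) lies between the finger pads; the fingertips stand 17 mm ahead of it and the grasp point (between the pads) lies 2 mm behind it (tips_ahead is the distance from the TCP to the fingertips, in mm); z points along the fingers, y is the line along which they close (so a half turn about z gives the same grasp; the last joint's range is limited). The gripper opens to 85 mm and grips with 20 to 120 N. Pads are 22 mm wide; open, the fingers measure 114 mm over their backs; the gripper's body (76 mm by 85 mm) begins 54 mm behind the grasp point. The pads swing forward as they close: fully open they stand 13 mm farther back than shut.
Start: joints at [-0.223, 0.313, 1.498, -0, 1.331, -0.223], TCP at [525.006, -0.014, 248.294] pointing down, gripper open.
Joint ranges: [-2.94, 2.94], [-0.97, 2.17], [0.19, 2.56], [-1.23, 4.37], [0.02, 3.11], [-2.88, 2.88]. Speed limits (rad/s): [2.39, 2.39, 3.01, 3.14, 3.14, 3.14].

INTERFACE

Orientations are given as a unit quaternion [w, x, y, z].
In Python, from rig import sense, capture, finish_job, boxes_of, tips_ahead gives the robot as it stands.
- The arm moves only by the tool drive_tool, never from a script. Its argument "commands" is text: rows parted by semicolons, each of 7 numbers parted by spaces: the shift along the world's x, y, z in units of 0.1 m (1.0 is 0.1 m), then the turn, a rotation vector about the world's x, y, z in units of pi/4 rad (1.0 is pi/4 rad), then the opening in per cent of the stroke, from 0 (shut) to 100 (fully open). A call has 1 to 20 rows; each row shifts and turns the commanded pose from where the row before left it; what a row does not reach is not made up. A row lasts 1/12 s, in which the tool goes at most 41.7 mm and 7.16 degrees, less where a joint would pass 70% of its speed; a pose out of reach is approached as far as the arm can. A call with a number of a shift or a turn outside -1 to 1 is refused whole. A call with a gripper value outside its range is refused whole. The fingers move at their own pace and stop on an object; "force" is the grip in N (left out, the last holds). Time passes only in rows, so rows that do not move let the fingers close. It gives the time, the measured TCP pose, the force, the opening and the grip force at its end, in the units of the state.
- sense(): the state, without advancing time (a new reading comes with each control period).
- capture(name): name is "scene" or "side" or "wrist"; returns a dict with "pixels" (480x640x3 uint8, blue, green, red), "fov_y" (degrees; the focal length in pixels is half the picture's height over the tangent of half this angle, whatever the lens; pixels are square), "cx", "cy" (the principal point, pixels), "k1" (the pictures are not rectified: a ray, as slopes to the right and down, at radius r is drawn at 1 + k1 r^2 times it, then the intrinsics apply), "position" and "attitude" of the camera in the world; the wrist camera has in their place "tool_from_camera" (4x4, takes a point from camera to tool coordinates, whose origin is the TCP and whose axes are the flange's). Camera axes: x right, y down, z forward; pixel columns grow to the right and rows downward; lengths in mm; the calibration is good to about 2 mm. A picture is of the moment at which its call begins: read the wrist's pose just before it. There is no depth.
- finish_job(): hands the job in; it is judged then, once.
Trained networks look in a picture, given as the dict that the camera call returned (one of the last four; its "shot" number tells which), for a name from the list of things; names that differ only in an ending like _2 or _b are one class to them, and where a whole thing is asked for, a point or a joint stands for the part that bears it (a point fixed in the world has none). Each returns a list of dicts, best first, with "confidence" (0 to 1); they miss things now and then, are a little off and sometimes report something else, mostly with a low value. They report only what shows in the picture. A call takes as long as a camera call.
- boxes_of(picture, name): "position" ([column, row] in pixels, amid what is visible of it).
The state is a dict: "time_s": time; "joints": joint angles; "dq": joint speeds; "tau": joint torques, N m; "eef_pos": TCP position; "ee_rot": TCP orientation; "force": force on the tool from outside, world axes, zero at the start; "wrist_torque": the same for the moment, N m; "grip_width": opening from 0.0 (shut) to 1.0 (fully open); "grip_force": force on a finger pad.
Only numpy, scipy, OpenCV 4.12 (cv2) and the standard library are available. Lean on these libraries where they do the work, as an engineer would, in place of code of your own. Each camera call takes 0.05 s, during which the arm holds its last target. There are 200 camera calls.

TASK

Get the four wax-ups ready for investing: stand each steel casting ring upright over the wax-up on the rubber crucible former of its own size, smallest ring on the smallest former up to the largest on the largest, so that every ring sits fully down on its former. Lower the rings straight down without knocking the wax, and leave the white crucible where it stands.

Things in the scene. Friction and masses are not known exactly. Their poses are not given: they have to be found in the camera images.
- ring_s_mid (a point): Centre, half-way up, of the smallest steel casting ring: a loose plain grey steel tube open at both ends, standing upright on the bench; outside diameter 36 mm, inside diameter 31 mm, height 40 mm (so its lower edge is 20 mm below this point). z along the tube's axis. Grasp across the outside.
- ring_m_mid (a point): Centre, half-way up, of the second smallest steel casting ring: a loose plain grey steel tube open at both ends, standing upright on the bench; outside diameter 45 mm, inside diameter 39 mm, height 45 mm (so its lower edge is 22.5 mm below this point). z along the tube's axis. Grasp across the outside.
- ring_l_mid (a point): Centre, half-way up, of the second largest steel casting ring: a loose plain grey steel tube open at both ends, standing upright on the bench; outside diameter 52 mm, inside diameter 46 mm, height 50 mm (so its lower edge is 25 mm below this point). z along the tube's axis. Grasp across the outside. (A similar ring far back on the dark felt mat, out of reach, is no part of the job.)
- ring_xl_mid (a point): Centre, half-way up, of the largest steel casting ring: a loose plain grey steel tube open at both ends, standing upright on the bench; outside diameter 64 mm, inside diameter 58 mm, height 55 mm (so its lower edge is 27.5 mm below this point). z along the tube's axis. Grasp across the outside.
- former_s: Loose round brick-red rubber crucible former for the smallest ring (36 mm). Origin: centre of its underside, z up. Flange 52 mm across; seat for the ring's lower edge 8 mm up, inside a 3 mm lip. A cone, 28 mm across at the seat, tip 24 mm up, goes inside the ring. On it a teal wax-up on a sprue: one small crown, top 40 mm up, within 4 mm of the axis. Seated, the ring's centre is 28 mm up.
- former_m: Loose round mustard-yellow rubber crucible former for the second smallest ring (45 mm). Origin: centre of its underside, z up. Flange 61 mm across; seat for the ring's lower edge 8 mm up, inside a 3 mm lip. A cone, 36 mm across at the seat, tip 24 mm up, goes inside the ring. On it a teal wax-up on a sprue: one larger crown, top 45 mm up, within 5 mm of the axis. Seated, the ring's centre is 30.5 mm up.
- former_l: Loose round dark green rubber crucible former for the second largest ring (52 mm). Origin: centre of its underside, z up. Flange 68 mm across; seat for the ring's lower edge 8 mm up, inside a 3 mm lip. A cone, 37 mm across at the seat, tip 24 mm up, goes inside the ring. On it a teal wax-up on a sprue: two joined crowns, top 50 mm up, within 9 mm of the axis. Seated, the ring's centre is 33 mm up.
- former_xl: Loose round dark blue rubber crucible former for the largest ring (64 mm). Origin: centre of its underside, z up. Flange 80 mm across; seat for the ring's lower edge 8 mm up, inside a 3 mm lip. A cone, 54 mm across at the seat, tip 24 mm up, goes inside the ring. On it a teal wax-up on a sprue: three joined crowns (a bridge), top 55 mm up, within 13 mm of the axis. Seated, the ring's centre is 35.5 mm up.
- crucible: Pale grey-white quartz casting crucible, a loose small round cup with a closed bottom, 42 mm across the top and 28 mm high, standing upright among the rings; origin at the centre of its underside. It is not a ring and stays where it is.

How it is judged (in metres and radians):
At the end, for the whole second after the job is handed in: Each of the four rings stands on the former of its own size, fully down on the seat (within 3.5 mm in height), within 6 mm of the former's axis and upright within 0.08 rad; the formers stand upright on the bench; all is released and at rest (horizontal distance between ring_s_mid and former_s below 0.006 m and z of ring_s_mid in the frame of former_s between 0.0245 and 0.0315 m and angle between each of ring_s_mid, former_s, ring_m_mid, former_m, ring_l_mid, former_l, ring_xl_mid, former_xl's own z axis and vertical below 0.08 rad and height (world z) of each of former_s, former_m, former_l, former_xl below 0.012 m and linear speed of each of ring_s, former_s, ring_m, former_m, ring_l, former_l, ring_xl, former_xl below 0.02 m/s and horizontal distance between ring_m_mid and former_m below 0.006 m and z of ring_m_mid in the frame of former_m between 0.027 and 0.034 m and horizontal distance between ring_l_mid and former_l below 0.006 m and z of ring_l_mid in the frame of former_l between 0.0295 and 0.0365 m and horizontal distance between ring_xl_mid and former_xl below 0.006 m and z of ring_xl_mid in the frame of former_xl between 0.032 and 0.039 m); the robot touches nothing.
It fails at once if the wax-up on the smallest former is knocked (more than 4 N) (contact force between wax_s and anything else above 4 N).
It fails at once if the wax-up on the second smallest former is knocked (more than 4 N) (contact force between wax_m and anything else above 4 N).
It fails at once if the wax-up on the second largest former is knocked (more than 4 N) (contact force between wax_l and anything else above 4 N).
It fails at once if the wax-up on the largest former is knocked (more than 4 N) (contact force between wax_xl and anything else above 4 N).
It fails at once if the crucible is pushed more than 20 mm from its place or tipped over (distance of crucible from where it was at the start of the episode above 0.02 m or angle between crucible's own z axis and vertical above 0.6 rad).
It also fails if it takes over 93 s, if anything falls off the work surface, if the arm or the gripper's body presses on something with over 40 N, if the wrist force passes 120 N, or if a joint passes its speed limit or range.

## Working session

There is one attempt and no reset: what is moved stays moved. The work goes in short steps, Python scripts to look and compute and a tool call to move; the robot and the scene stay as the last step left them, time stands still between calls to the robot, and variables do not carry over. Pictures are saved under pics/ and viewed, at most 14 in all, crops included, and the job is handed in when it is done.

Besides the shell and the picture viewer there is one more tool, called as name(argument=value, ...), one argument or row to a line, values as JSON. drive_tool: Moves the arm, as the interface text tells. Shifts and turns lie within -1 to 1; 1 stands for 0.1 m of shift or pi/4 rad of turn. Its arguments: {"type":"object","properties":{"commands":{"type":"string"},"force":{"type":"number"}},"required":["commands"]}

```bash
mkdir -p pics; ls; cat > h.py <<'E'
import numpy as np, cv2
from rig import *
from scipy.spatial.transform import Rotation as R
N=["ring_s_mid","ring_m_mid","ring_l_mid","ring_xl_mid","former_s","former_m","former_l","former_xl","crucible"]
def q2R(q): return R.from_quat([q[1],q[2],q[3],q[0]]).as_matrix()
def cam(p,st=None):
    if "position" in p:
        a=np.array(p["attitude"]); Rm=a if a.shape==(3,3) else q2R(a)
        return Rm,np.array(p["position"])
    T=np.array(p["tool_from_camera"]); Rt=q2R(st["ee_rot"])
    return Rt@T[:3,:3], Rt@T[:3,3]+np.array(st["eef_pos"])
def K(p):
    f=240/np.tan(np.radians(p["fov_y"])/2); return np.array([[f,0,p["cx"]],[0,f,p["cy"]],[0,0,1.]])
def ray(p,uv,st=None):
    Rm,c=cam(p,st); k=K(p); d=(np.array(uv)-k[:2,2])/k[0,0]; x=d.copy()
    for _ in range(20): x=d/(1+p["k1"]*(x@x))
    v=Rm@np.array([x[0],x[1],1]); return c,v/np.linalg.norm(v)
def onz(p,uv,z,st=None):
    c,v=ray(p,uv,st); return c+v*(z-c[2])/v[2]
def proj(p,X,st=None):
    Rm,c=cam(p,st); x=(np.atleast_2d(X)-c)@Rm; x=x[:,:2]/x[:,2:]
    x=x*(1+p["k1"]*(x**2).sum(1,keepdims=True)); k=K(p); return x*k[0,0]+k[:2,2]
E
python3 - <<'E'
from h import *
st=sense();print(st)
H=[20,22,25,27,20,20,22,25,14]
for c in ["scene","side","wrist"]:
    p=capture(c); cv2.imwrite(f"pics/{c}0.png",p["pixels"]); print(c,{k:v for k,v in p.items() if k!="pixels"})
    for n,h in zip(N,H):
        for b in boxes_of(p,n)[:2]: print(n,np.round(b["position"]),round(b["confidence"],2),np.round(onz(p,b["position"],h,st)))
E
```

```text
pics
{'time_s': 0.0, 'joints': array([-2.23422299e-01,  3.13480188e-01,  1.49844972e+00, -2.11170559e-05,
        1.33100246e+00, -2.23398022e-01]), 'dq': array([ 2.47046705e-03, -1.64617713e-03,  1.38963736e-03,  8.49662571e-04,
       -4.64102932e-05, -3.92946123e-04]), 'tau': array([-5.78409599e-04, -4.12261176e+01, -2.59742296e+01, -3.58453699e-04,
        4.11797926e-03, -1.23038126e-05]), 'eef_pos': array([5.24759623e+02, 2.57317898e-02, 2.47714858e+02]), 'ee_rot': array([-5.61367233e-04,  7.07113428e-01,  7.07099817e-01, -3.65624136e-04]), 'force': array([-0.72755613, -0.21625711, -0.30160737]), 'wrist_torque': array([-0.01524676, -0.00922046, -0.0351712 ]), 'grip_force': 0.0, 'grip_width': 0.997839282815722}
scene {'fov_y': 48.19578327245772, 'cx': 328.9850773555709, 'cy': 241.30749593956114, 'k1': 0.05345780539314175, 'position': array([-159.7306993 , -463.25576317,  647.59302279]), 'attitude': array([-0.37948188,  0.7646873 , -0.46486839,  0.23482808]), 'shot': 1}
ring_s_mid [250. 203.] 0.61 [627. 127.  20.]
ring_m_mid [424. 307.] 0.78 [ 493. -311.   22.]
ring_l_mid [383. 2
[... 1699 characters left out ...]
000e+00,  0.00000000e+00,
         1.00000000e+00]]), 'shot': 3}
ring_s_mid [451.  53.] 0.92 [632. 126.  20.]
ring_m_mid [293. 446.] 0.74 [ 494. -282.   22.]
ring_l_mid [339. 401.] 0.81 [ 546. -217.   25.]
ring_l_mid [267. 274.] 0.45 [474. -67.  25.]
ring_xl_mid [508. 197.] 0.73 [693.   8.  27.]
former_s [214. 373.] 0.95 [ 411. -185.   20.]
former_s [285.  20.] 0.58 [496. 150.  20.]
former_m [214. 373.] 0.95 [ 411. -185.   20.]
former_m [285.  20.] 0.58 [496. 150.  20.]
former_l [214. 373.] 0.95 [ 412. -184.   22.]
former_l [285.  20.] 0.58 [497. 150.  22.]
former_xl [351. 177.] 0.75 [552.  26.  25.]
former_xl [426. 314.] 0.49 [ 631. -110.   25.]
crucible [427. 313.] 0.85 [ 635. -115.   14.]
```

View pics/scene0.png

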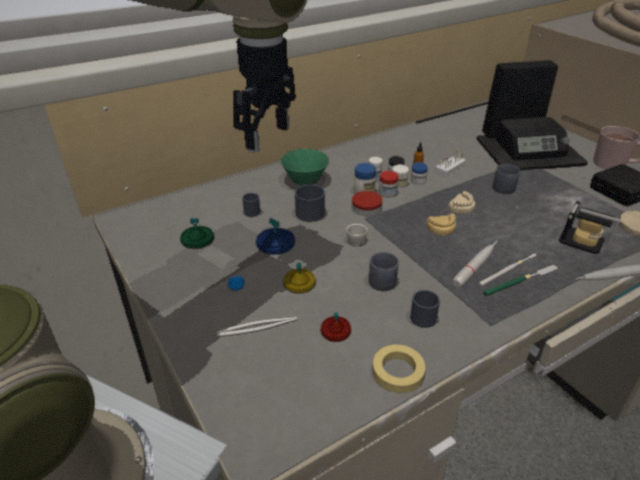

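View pics/wrist0.png

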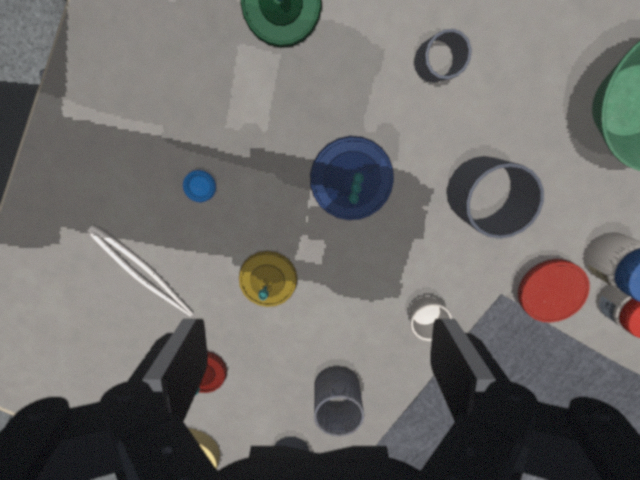

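View pics/side0.png

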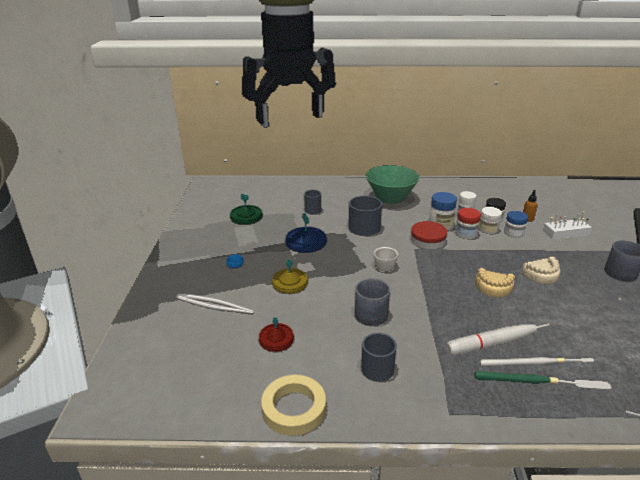

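drive_tool(
  commands="0.2 0.36 0 0 0 0 100;0.2 0.36 0 0 0 0 100;0 0.28 0 0 0 0 100;0 0 0 0 0 0 100;0 0 0 0 0 0 100;0 0 0 0 0 0 100",
  force=40,
)

```text
time_s: 2.0
eef_pos: [564.9, 99.6, 248.2]
ee_rot: [0.0, 0.707, 0.707, -0.0]
force: [-0.9, 0.1, 0.8]
grip_width: 0.998
grip_force: 0.0
```

```bash
cat > w.py <<'E'
import sys,pickle; from h import *
st=sense();p=capture("wrist");pickle.dump((st,p),open(sys.argv[1]+".pkl","wb"));cv2.imwrite("pics/%s.png"%sys.argv[1],p["pixels"]);print(st["time_s"],st["eef_pos"],st["ee_rot"])
E
python3 w.py C
```

```text
2.0 [564.92931179  99.57407209 248.23616184] [ 4.78524223e-05  7.07104347e-01  7.07109196e-01 -1.57350487e-04]
```

drive_tool(
  commands="-0.2 -0.4 0 0 0 0 100;-0.2 -0.4 0 0 0 0 100;-0.2 -0.4 0 0 0 0 100;-0.2 -0.4 0 0 0 0 100;0 -0.4 0 0 0 0 100;0 -0.4 0 0 0 0 100;0 -0.3 0 0 0 0 100;0 0 0 0 0 0 100;0 0 0 0 0 0 100;0 0 0 0 0 0 100",
)

```text
time_s: 2.88
eef_pos: [490.1, -159.2, 248.3]
ee_rot: [-0.0, 0.708, 0.707, 0.0]
force: [-0.7, 0.6, 0.0]
grip_width: 1.002
grip_force: 0.0
```

```bash
python3 w.py B
```

```text
2.8833 [ 490.10040054 -159.20791034  248.34700737] [-1.01757205e-04  7.07515347e-01  7.06697966e-01  8.99498297e-05]
```

View pics/C.png

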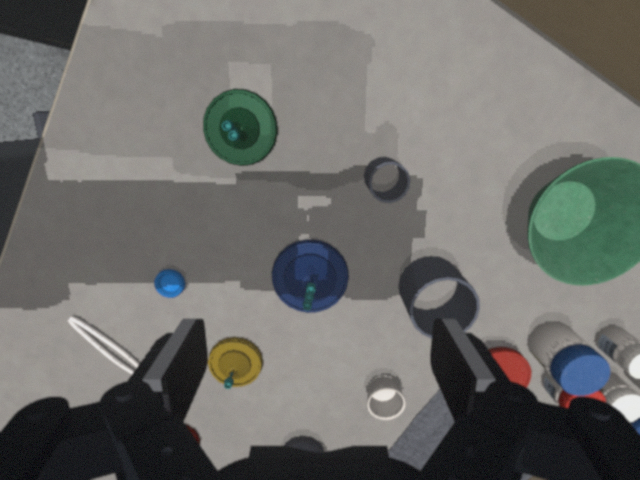

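View pics/B.png

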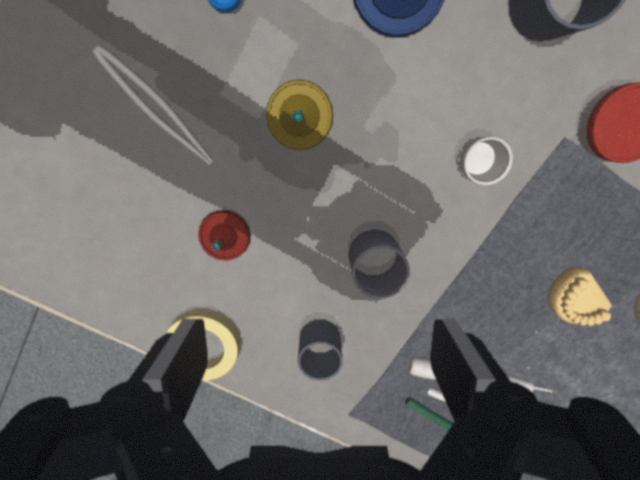

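View pics/t.png

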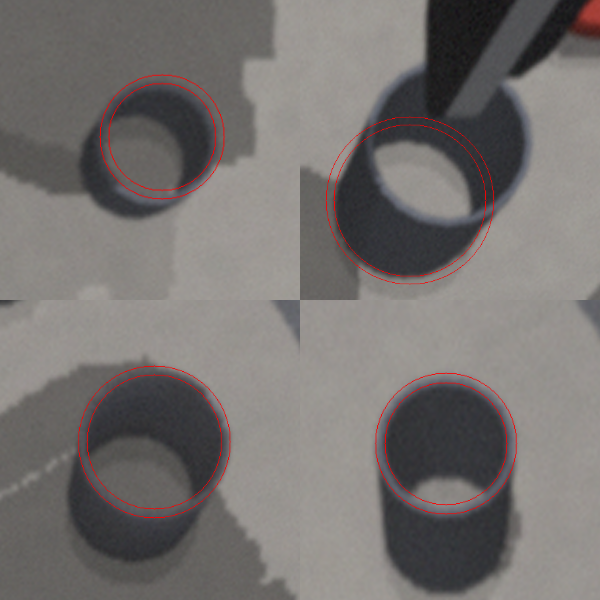

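```bash
python3 - <<'E'
s=open('loc.py').read()
s=s.replace('gr=cv2.cvtColor(b,cv2.COLOR_BGR2GRAY).astype(np.float32)','f=b.astype(np.float32); gr=3*(f[...,0]-f[...,2])+f.mean(2)*.5')
open('loc.py','w').write(s)
E
python3 - <<'E'
from loc import *
T=[]
for k,v,uv in [("s","C",(387,180)),("xl","C",(445,306)),("l","B",(379,270)),("m","B",(321,360))]:
    st,p=pickle.load(open(v+".pkl","rb")); x,y,_=onz(p,uv,RH[k],st); r=ring(st,p,k,x,y); print("ring",k,v,np.round(r[:3],1)); T.append(cv2.resize(r[3],(300,300)))
cv2.imwrite("pics/t2.png",np.vstack([np.hstack(T[:2]),np.hstack(T[2:])]))
print(sense()["eef_pos"])
E
```

```text
ring s C [624.3 123.3  11.6]
ring xl C [678.1  10.1   5.4]
ring l B [ 544.5 -214.5    6.4]
ring m B [ 490.  -311.5   27.9]
[ 490.25428445 -158.65211766  248.42534706]
```

View pics/t2.png

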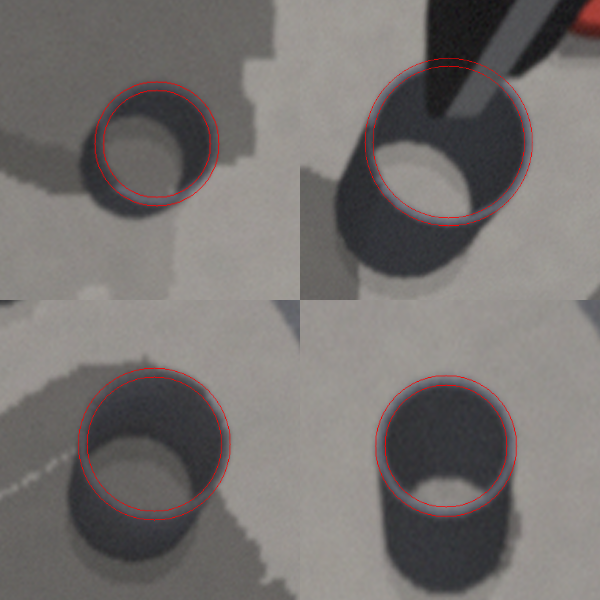

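drive_tool(
  commands="0 -0.38 0 0 0 0 72;0 -0.38 -0.1 0 0 0 72;0 -0.38 -0.2 0 0 0 72;0 -0.38 -0.3 0 0 0 72;0 0 -0.3 0 0 0 72;0 0 -0.2 0 0 0 72;0 0 0 0 0 0 72;0 0 0 0 0 0 72;0 0 0 0 0 0 72",
)

```text
time_s: 3.68
eef_pos: [491.4, -304.4, 144.9]
ee_rot: [0.001, 0.707, 0.708, 0.0]
force: [0.6, -0.2, 0.5]
grip_width: 0.719
grip_force: 0.0
```

```bash
cat > rg.py <<'E'
import sys; from loc import *
st=sense();p=capture("wrist");k,x,y=sys.argv[1],float(sys.argv[2]),float(sys.argv[3])
z=float(sys.argv[4]) if len(sys.argv)>4 else None
r=ring(st,p,k,x,y,z); e=st["eef_pos"]; print(st["time_s"],np.round(e,1),"ring",np.round(r[:3],1),"rel",np.round([r[0]-e[0],r[1]-e[1]],1)); cv2.imwrite("pics/r.png",r[3])
E
python3 rg.py m 490 -311.5
```

```text
3.6833 [ 491.4 -304.4  144.9] ring [ 490.  -311.2   14.5] rel [-1.4 -6.9]
```

Consistent at the lower height. Descend to TCP z≈28 and close.

drive_tool(
  commands="-0.01 -0.07 -0.2 0 0 0 72;0 0 -0.3 0 0 0 72;0 0 -0.3 0 0 0 72;0 0 -0.2 0 0 0 72;0 0 -0.15 0 0 0 72;0 0 0 0 0 0 72;0 0 0 0 0 0 72",
)

```text
time_s: 4.32
eef_pos: [490.1, -311.8, 29.3]
ee_rot: [0.001, 0.707, 0.707, 0.0]
force: [0.3, -0.2, 1.4]
grip_width: 0.72
grip_force: 0.0
```

drive_tool(
  commands="0 0 0 0 0 0 0;0 0 0 0 0 0 0;0 0 0 0 0 0 0;0 0 0 0 0 0 0;0 0 0 0 0 0 0;0 0 0 0 0 0 0",
)

```text
time_s: 4.82
eef_pos: [490.4, -312.3, 30.4]
ee_rot: [0.002, 0.707, 0.707, 0.0]
force: [-0.5, 1.1, 6.0]
grip_width: 0.518
grip_force: 40.2
```

drive_tool(
  commands="0 0 0.2 0 0 0 0;0 0 0.35 0 0 0 0;0 0 0.35 0 0 0 0;0 0.2 0.1 0 0 0 0;0 0.4 0 0 0 0 0;0 0.4 0 0 0 0 0;-0.1 0.4 0 0 0 0 0;-0.1 0.4 0 0 0 0 0;0 0.3 0 0 0 0 0;0 0.2 0 0 0 0 0;0 0 0 0 0 0 0;0 0 0 0 0 0 0;0 0 0 0 0 0 0",
)

```text
time_s: 5.9
eef_pos: [469.9, -82.3, 128.8]
ee_rot: [0.001, 0.707, 0.707, 0.0]
force: [-0.4, -0.1, -1.7]
grip_width: 0.518
grip_force: 41.4
```

```bash
cat > held.py <<'E'
import sys; from loc import *
st=sense();p=capture("wrist");cv2.imwrite("pics/h_%s.png"%sys.argv[1],p["pixels"]);k=sys.argv[1];dz=float(sys.argv[2])
x,y,z=st["eef_pos"]; r=ring(st,p,k,x,y,z+dz); print(np.round(st["eef_pos"],1),"held rel",np.round([r[0]-x,r[1]-y],2),round(float(r[2]),1)); cv2.imwrite("pics/r.png",cv2.resize(r[3],(300,300)))
fx,fy=float(sys.argv[3]),float(sys.argv[4]); print("former",np.round(former(st,p,k,fx,fy,8),1))
E
python3 held.py m 17 472 -81.5
```

```text
[469.9 -82.3 128.8] held rel [-1.    2.25] 5.5
former [472.  -78.   52.5  60.4]
```

View pics/h_m.png

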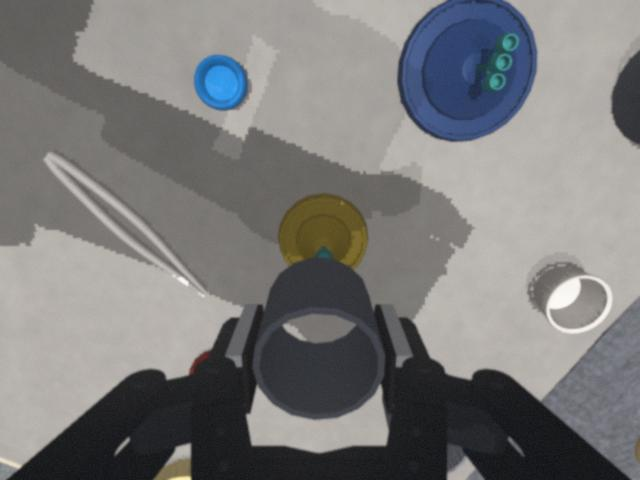

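```bash
python3 held.py m 14.8 472 -81.5
```

```text
[469.8 -82.5 128.6] held rel [-1.  1.] 11.8
former [472.  -78.1  52.6  60.4]
```

drive_tool(
  commands="0.025 0 -0.1 0 0 0 0;0 0 -0.2 0 0 0 0;0 0 -0.2 0 0 0 0;0 0 -0.2 0 0 0 0;0 0 -0.05 0 0 0 0;0 0 0 0 0 0 0;0 0 0 0 0 0 0",
)

```text
time_s: 6.58
eef_pos: [472.3, -82.0, 53.4]
ee_rot: [0.0, 0.707, 0.707, 0.0]
force: [-0.0, -0.8, -1.2]
grip_width: 0.516
grip_force: 41.4
```

drive_tool(
  commands="0.005 0 -0.03 0 0 0 0;0 0 -0.03 0 0 0 0;0 0 -0.03 0 0 0 0;0 0 -0.02 0 0 0 0;0 0 0 0 0 0 0;0 0 0 0 0 0 0",
)

```text
time_s: 7.08
eef_pos: [472.5, -81.7, 42.1]
ee_rot: [-0.0, 0.707, 0.707, -0.0]
force: [1.4, 0.8, -0.5]
grip_width: 0.518
grip_force: 41.4
```

drive_tool(
  commands="0 0 -0.015 0 0 0 0;0 0 -0.015 0 0 0 0;0 0 -0.01 0 0 0 0;0 0 0 0 0 0 0",
)

```text
time_s: 7.42
eef_pos: [472.5, -81.7, 38.4]
ee_rot: [0.0, 0.707, 0.707, -0.0]
force: [-1.5, 2.2, 4.0]
grip_width: 0.52
grip_force: 41.9
```

drive_tool(
  commands="0 0 -0.01 0 0 0 0;0 0 -0.01 0 0 0 0;0 0 0 0 0 0 0",
)

```text
time_s: 7.67
eef_pos: [472.6, -81.7, 38.2]
ee_rot: [0.0, 0.707, 0.707, -0.0]
force: [-10.2, 3.5, 29.7]
grip_width: 0.523
grip_force: 44.1
```

drive_tool(
  commands="0 0 0 0 0 0 72;0 0 0 0 0 0 72;0 0 0 0 0 0 72;0 0 0 0 0 0 72;0 0 0.1 0 0 0 72;0 0 0.3 0 0 0 72;0 0 0.4 0 0 0 72;0 0 0.4 0 0 0 72;0 0 0.2 0 0 0 72;0 0 0 0 0 0 72;0 0 0 0 0 0 72",
)

```text
time_s: 8.58
eef_pos: [472.7, -81.7, 177.2]
ee_rot: [0.001, 0.707, 0.707, 0.0]
force: [-0.8, -0.7, -0.2]
grip_width: 0.718
grip_force: 0.0
```

```bash
python3 rg.py m 472 -81 53; python3 rg.py l 544.5 -214.5;python3 - <<'E'
from loc import *
st=sense();p=capture("wrist"); print(former(st,p,"m",472,-81.5,8)); cv2.imwrite("pics/am.png",p["pixels"])
E
```

```text
8.5833 [472.7 -81.7 177.2] ring [471.5 -80.8  52.2] rel [-1.2  1. ]
8.6333 [472.1 -81.5 175.9] ring [ 566.5 -213.8   -6.6] rel [  94.4 -132.2]
(np.float64(471.6120910644531), np.float64(-86.54861450195312), 27.399213790893555, 37.18067932128906)
```

View pics/am.png

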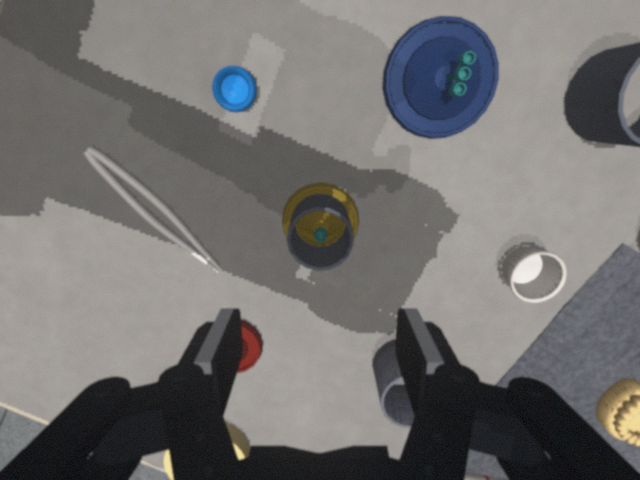

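drive_tool(
  commands="0.18 -0.35 0 0 0 0 84;0.18 -0.35 0 0 0 0 84;0.18 -0.35 0 0 0 0 84;0.15 -0.26 0 0 0 0 84;0.04 -0.02 -0.2 0 0 0 84;0 0 -0.2 0 0 0 84;0 0 -0.1 0 0 0 84;0 0 0 0 0 0 84;0 0 0 0 0 0 84",
)

```text
time_s: 9.48
eef_pos: [545.2, -214.3, 125.8]
ee_rot: [-0.001, 0.707, 0.707, -0.0]
force: [0.2, 0.1, 0.3]
grip_width: 0.838
grip_force: 0.0
```

```bash
python3 rg.py l 544.5 -214.5
```

```text
9.4833 [ 545.2 -214.3  125.8] ring [ 544.8 -214.2    3.9] rel [-0.5  0.1]
```

drive_tool(
  commands="0 0 -0.25 0 0 0 84;0 0 -0.35 0 0 0 84;0 0 -0.23 0 0 0 84;0 0 -0.1 0 0 0 84;0 0 0 0 0 0 84;0 0 0 0 0 0 0;0 0 0 0 0 0 0;0 0 0 0 0 0 0;0 0 0 0 0 0 0;0 0 0 0 0 0 0;0 0 0 0 0 0 0",
)

```text
time_s: 10.45
eef_pos: [546.6, -215.3, 35.4]
ee_rot: [0.002, 0.707, 0.707, 0.0]
force: [-0.2, 0.3, 7.0]
grip_width: 0.592
grip_force: 42.0
```

drive_tool(
  commands="0 0 0.2 0 0 0 0;0 0 0.35 0 0 0 0;0 0 0.35 0 0 0 0;0 0.2 0.1 0 0 0 0;0 0.4 0 0 0 0 0;0 0.4 0 0 0 0 0;0 0.4 0 0 0 0 0;0 0.4 0 0 0 0 0;-0.1 0.4 0 0 0 0 0;-0.1 0.4 0 0 0 0 0;-0.1 0.4 0 0 0 0 0;-0.1 0.4 0 0 0 0 0;-0.1 0.3 0 0 0 0 0;0 0.1 0 0 0 0 0;0 0 0 0 0 0 0;0 0 0 0 0 0 0;0 0 0 0 0 0 0",
)

```text
time_s: 11.87
eef_pos: [496.0, 164.2, 133.3]
ee_rot: [0.0, 0.708, 0.707, 0.0]
force: [-0.4, -1.1, -2.4]
grip_width: 0.591
grip_force: 42.8
```

```bash
python3 held.py l 16 493 166.5
```

```text
[496.  164.2 133.3] held rel [-1.  2.] -2.5
former [495.1 165.6  35.   68.7]
```

drive_tool(
  commands="0 -0.35 0 0 0 0 0;0 -0.25 0 0 0 0 0;0 0 0 0 0 0 0;0 0 0 0 0 0 0;0 0 0 0 0 0 0",
)

```text
time_s: 12.33
eef_pos: [495.7, 104.8, 133.1]
ee_rot: [-0.0, 0.708, 0.707, 0.0]
force: [-0.3, 0.8, -2.9]
grip_width: 0.589
grip_force: 42.8
```

```bash
sed -i 's/(a,100,20)/(a,80,15)/' loc.py; python3 held.py l 14.6 493 166.5; python3 - <<'E'
from loc import *
st=sense();p=capture("wrist")
for z in (4,8): print(former(st,p,"l",494,166.5,z))
cv2.imwrite("pics/fl.png",p["pixels"])
E
```

```text
[495.7 104.8 133.1] held rel [-0.75  1.  ] -2.3
former [493.  166.5  64.1  64.1]
(np.float64(492.9879379272461), np.float64(166.11070251464844), 65.08445739746094, 65.15666961669922)
(np.float64(493.01586532592773), np.float64(166.45366287231445), 64.04439544677734, 64.14624786376953)
```

View pics/fl.png

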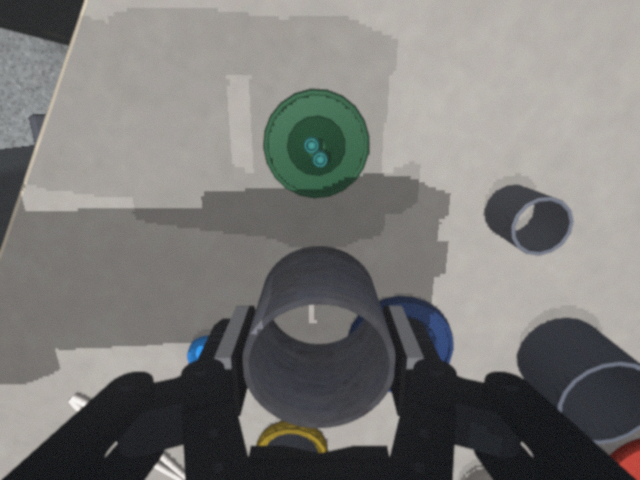

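drive_tool(
  commands="-0.02 0.3 0 0 0 0 0;0 0.25 0 0 0 0 0;0 0.055 0 0 0 0 0;0 0 0 0 0 0 0;0 0 0 0 0 0 0;0 0 0 0 0 0 0",
)

```text
time_s: 12.93
eef_pos: [493.5, 165.3, 133.0]
ee_rot: [0.0, 0.707, 0.707, -0.0]
force: [-0.7, -0.2, -2.5]
grip_width: 0.594
grip_force: 42.8
```

drive_tool(
  commands="0 0 -0.1 0 0 0 0;0 0 -0.2 0 0 0 0;0 0 -0.2 0 0 0 0;0 0 -0.15 0 0 0 0;0 0 -0.08 0 0 0 0;0 0 -0.05 0 0 0 0;0 0 -0.03 0 0 0 0;0 0 -0.03 0 0 0 0;0 0 -0.02 0 0 0 0;0 0 0 0 0 0 0;0 0 0 0 0 0 0",
)

```text
time_s: 13.85
eef_pos: [493.7, 165.9, 47.4]
ee_rot: [0.0, 0.707, 0.707, 0.0]
force: [0.8, -0.7, -2.5]
grip_width: 0.59
grip_force: 42.8
```

drive_tool(
  commands="0 0 -0.015 0 0 0 0;0 0 -0.01 0 0 0 0;0 0 -0.01 0 0 0 0;0 0 0 0 0 0 0",
)

```text
time_s: 14.18
eef_pos: [493.5, 165.9, 43.6]
ee_rot: [0.0, 0.707, 0.707, 0.0]
force: [-1.3, -0.6, -1.9]
grip_width: 0.594
grip_force: 42.9
```

drive_tool(
  commands="0 0 -0.01 0 0 0 0;0 0 -0.005 0 0 0 0;0 0 0 0 0 0 0",
)

```text
time_s: 14.43
eef_pos: [493.6, 165.9, 43.3]
ee_rot: [0.0, 0.707, 0.707, 0.0]
force: [-6.0, -0.9, 13.4]
grip_width: 0.589
grip_force: 44.4
```

drive_tool(
  commands="0 0 0 0 0 0 80;0 0 0 0 0 0 80;0 0 0 0 0 0 80;0 0 0 0 0 0 80;0 0 0.1 0 0 0 80;0 0 0.3 0 0 0 80;0 0 0.4 0 0 0 70;0.2 0 0.2 0 0 0 60;0.38 -0.1 0 0 0 0 60;0.38 -0.1 0 0 0 0 60;0.3 -0.15 0 0 0 0 60;0.05 -0.05 -0.1 0 0 0 60;0 0 -0.1 0 0 0 60;0 0 0 0 0 0 60;0 0 0 0 0 0 60;0 0 0 0 0 0 60",
)

```text
time_s: 15.77
eef_pos: [623.7, 126.7, 122.7]
ee_rot: [-0.0, 0.707, 0.707, 0.0]
force: [-0.7, 0.3, 0.1]
grip_width: 0.599
grip_force: 0.0
```

```bash
python3 rg.py s 624.3 123.3; python3 rg.py l 493 166.5 58
```

```text
15.7667 [623.7 126.7 122.7] ring [624.  123.3  10.2] rel [ 0.3 -3.4]
15.8167 [623.9 126.6 122.9] ring [492.5 167.    6.6] rel [-131.4   40.4]
```

drive_tool(
  commands="0 -0.033 -0.25 0 0 0 60;0 0 -0.35 0 0 0 60;0 0 -0.25 0 0 0 60;0 0 -0.13 0 0 0 60;0 0 0 0 0 0 60;0 0 0 0 0 0 60;0 0 0 0 0 0 0;0 0 0 0 0 0 0;0 0 0 0 0 0 0;0 0 0 0 0 0 0;0 0 0 0 0 0 0;0 0 0 0 0 0 0",
)

```text
time_s: 16.87
eef_pos: [625.6, 122.7, 26.4]
ee_rot: [0.001, 0.707, 0.707, 0.001]
force: [-0.8, 0.4, 6.2]
grip_width: 0.413
grip_force: 40.0
```

drive_tool(
  commands="0 0 0.2 0 0 0 0;0 0 0.35 0 0 0 0;0 0 0.35 0 0 0 0;-0.2 -0.2 0.2 0 0 0 0;-0.25 -0.32 0 0 0 0 0;-0.25 -0.32 0 0 0 0 0;-0.25 -0.32 0 0 0 0 0;-0.25 -0.32 0 0 0 0 0;-0.25 -0.32 0 0 0 0 0;-0.25 -0.32 0 0 0 0 0;-0.25 -0.32 0 0 0 0 0;-0.25 -0.32 0 0 0 0 0;-0.1 -0.32 0 0 0 0 0;0 -0.32 0 0 0 0 0;0 -0.2 0 0 0 0 0;0 0 0 0 0 0 0;0 0 0 0 0 0 0;0 0 0 0 0 0 0",
)

```text
time_s: 18.37
eef_pos: [394.5, -236.9, 134.4]
ee_rot: [0.0, 0.707, 0.707, 0.0]
force: [-0.2, 0.2, -0.4]
grip_width: 0.416
grip_force: 40.4
```

```bash
python3 held.py s 14 396 -194
```

```text
[ 394.5 -236.9  134.4] held rel [-0.5  1. ] 19.3
former [ 395.8 -193.4   49.7   50.3]
```

drive_tool(
  commands="0.016 0.25 0 0 0 0 0;0 0.177 0 0 0 0 0;0 0 -0.1 0 0 0 0;0 0 -0.2 0 0 0 0;0 0 -0.2 0 0 0 0;0 0 -0.1 0 0 0 0;0 0 0 0 0 0 0;0 0 0 0 0 0 0;0 0 0 0 0 0 0",
)

```text
time_s: 19.17
eef_pos: [396.5, -194.6, 74.9]
ee_rot: [0.001, 0.707, 0.707, 0.0]
force: [1.2, -1.0, -1.1]
grip_width: 0.415
grip_force: 40.4
```

```bash
python3 held.py s 13.6 396 -194;python3 - <<'E'
from loc import *
for c in ("side","scene"):
    p=capture(c)
    u=proj(p,[396,-194,20])[0].astype(int); cv2.imwrite(f"pics/{c}s.png",cv2.resize(p["pixels"][u[1]-60:u[1]+40,u[0]-60:u[0]+60],None,fx=4,fy=4,interpolation=2))
E
```

```text
[ 396.5 -194.6   74.9] held rel [-0.75  0.75] 10.5
former [ 396.  -189.    42.2   52.2]
```

drive_tool(
  commands="0 0.003 -0.1 0 0 0 0;0 0 -0.1 0 0 0 0;0 0 -0.06 0 0 0 0;0 0 -0.04 0 0 0 0;0 0 -0.03 0 0 0 0;0 0 -0.02 0 0 0 0;0 0 0 0 0 0 0;0 0 0 0 0 0 0",
)

```text
time_s: 19.98
eef_pos: [396.2, -194.6, 39.3]
ee_rot: [0.0, 0.707, 0.707, 0.0]
force: [0.5, 0.2, -1.0]
grip_width: 0.414
grip_force: 40.4
```

drive_tool(
  commands="0 0 -0.015 0 0 0 0;0 0 -0.01 0 0 0 0;0 0 -0.01 0 0 0 0;0 0 0 0 0 0 0",
)

```text
time_s: 20.32
eef_pos: [396.0, -194.4, 35.4]
ee_rot: [-0.0, 0.707, 0.707, -0.0]
force: [0.0, 0.2, -2.0]
grip_width: 0.418
grip_force: 40.4
```

drive_tool(
  commands="0 0 -0.01 0 0 0 0;0 0 -0.01 0 0 0 0;0 0 0 0 0 0 0",
)

```text
time_s: 20.57
eef_pos: [396.2, -194.6, 34.4]
ee_rot: [0.0, 0.707, 0.707, -0.0]
force: [-3.2, 2.6, 13.4]
grip_width: 0.417
grip_force: 41.6
```

drive_tool(
  commands="0 0 0 0 0 0 60;0 0 0 0 0 0 60;0 0 0 0 0 0 60;0 0 0 0 0 0 60;0 0 0.1 0 0 0 60;0 0 0.3 0 0 0 60;0 0 0.4 0 0 0 60;0 0 0.4 0 0 0 60;0 0 0 0 0 0 60;0 0 0 0 0 0 60",
)

```text
time_s: 21.4
eef_pos: [396.7, -195.0, 155.1]
ee_rot: [0.002, 0.707, 0.707, 0.0]
force: [0.0, 0.1, -0.6]
grip_width: 0.599
grip_force: 0.0
```

```bash
python3 rg.py s 396 -194 48
```

```text
21.4 [ 396.7 -195.   155.1] ring [ 395.2 -194.2   45.5] rel [-1.4  0.7]
```

drive_tool(
  commands="0.3 0.22 0.1 0 0 0 95;0.32 0.23 0.1 0 0 0 95;0.32 0.23 0 0 0 0 95;0.32 0.23 0 0 0 0 95;0.32 0.23 0 0 0 0 95;0.32 0.23 0 0 0 0 95;0.32 0.23 0 0 0 0 95;0.3 0.23 0 0 0 0 95;0.25 0.15 0 0 0 0 95;0.1 0.1 -0.1 0 0 0 95;0 0 -0.1 0 0 0 95;0 0 0 0 0 0 95;0 0 0 0 0 0 95;0 0 0 0 0 0 95",
)

```text
time_s: 22.62
eef_pos: [682.6, 12.7, 153.5]
ee_rot: [-0.0, 0.707, 0.707, -0.0]
force: [0.2, 0.0, 0.4]
grip_width: 0.952
grip_force: 0.0
```

```bash
python3 rg.py xl 678 10;cp pics/r.png pics/rxl.png; python3 -c "
from loc import *
st=sense();p=capture('wrist');cv2.imwrite('pics/xl.png',p['pixels'])
for z in (4,8): print(former(st,p,'xl',555,20,z,half=65))"
```

```text
22.6167 [682.6  12.7 153.5] ring [678.2  10.2  10.8] rel [-4.3 -2.4]
(np.float64(553.3002815246582), np.float64(20.048995971679688), 78.14566802978516, 81.44990539550781)
(np.float64(555.1774597167969), np.float64(21.12267303466797), 76.99008178710938, 80.2500228881836)
```

View pics/xl.png

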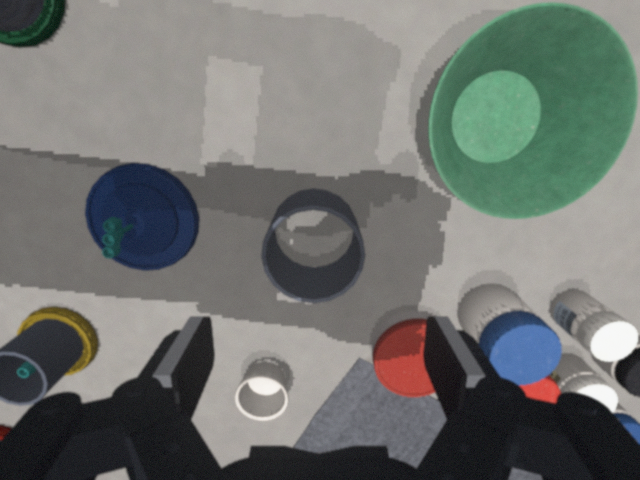

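drive_tool(
  commands="-0.043 -0.024 -0.2 0 0 0 95;0 0 -0.3 0 0 0 95;0 0 -0.2 0 0 0 95;0 0 0 0 0 0 95;0 0 0 0 0 0 95",
)

```text
time_s: 23.13
eef_pos: [678.6, 10.8, 83.9]
ee_rot: [-0.0, 0.707, 0.707, -0.0]
force: [0.9, -0.1, 0.4]
grip_width: 0.947
grip_force: 0.0
```

```bash
python3 rg.py xl 678 10
```

```text
23.1333 [678.6  10.8  83.9] ring [678.5  10.2  12.6] rel [-0.1 -0.5]
```

drive_tool(
  commands="0 -0.005 -0.15 0 0 0 95;0 0 -0.2 0 0 0 95;0 0 -0.1 0 0 0 95;0 0 0 0 0 0 95;0 0 0 0 0 0 0;0 0 0 0 0 0 0;0 0 0 0 0 0 0;0 0 0 0 0 0 0;0 0 0 0 0 0 0;0 0 0 0 0 0 0",
)

```text
time_s: 24.02
eef_pos: [679.6, 10.5, 40.7]
ee_rot: [0.001, 0.707, 0.707, 0.001]
force: [-1.4, -0.2, 7.4]
grip_width: 0.75
grip_force: 45.1
```

drive_tool(
  commands="0 0 0.2 0 0 0 0;0 0 0.35 0 0 0 0;0 0 0.35 0 0 0 0;-0.2 -0.1 0.2 0 0 0 0;-0.35 -0.15 0 0 0 0 0;-0.35 -0.15 0 0 0 0 0;-0.3 -0.1 0 0 0 0 0;-0.1 0 0 0 0 0 0;0 0 0 0 0 0 0;0 0 0 0 0 0 0;0 0 0 0 0 0 0",
)

```text
time_s: 24.93
eef_pos: [549.7, -39.3, 148.9]
ee_rot: [0.001, 0.707, 0.707, 0.0]
force: [0.6, -0.3, -1.9]
grip_width: 0.747
grip_force: 46.0
```

```bash
python3 held.py xl 14.5 555 20; python3 held.py xl 15.5 555 20;python3 -c "
from loc import *
st=sense();p=capture('wrist')
for z in (4,8): print(former(st,p,'xl',555,20,z,half=65))"
```

```text
[549.7 -39.3 148.9] held rel [-1.   -0.25] 9.2
former [554.8  20.9  76.5  76.8]
[549.7 -39.2 148.7] held rel [-22.   17.5] 5.4
former [554.9  20.9  76.5  76.8]
(np.float64(554.9635391235352), np.float64(20.55657196044922), 77.66947174072266, 77.9381103515625)
(np.float64(554.8671493530273), np.float64(20.877273559570312), 76.50420379638672, 76.7789535522461)
```

drive_tool(
  commands="0.06 0.3 0 0 0 0 0;0 0.25 0 0 0 0 0;0 0.05 0 0 0 0 0;0 0 0 0 0 0 0;0 0 -0.2 0 0 0 0;0 0 -0.2 0 0 0 0;0 0 -0.05 0 0 0 0;0 0 0 0 0 0 0;0 0 0 0 0 0 0;0 0 0 0 0 0 0",
)

```text
time_s: 25.92
eef_pos: [555.5, 20.2, 104.7]
ee_rot: [0.001, 0.707, 0.707, 0.001]
force: [0.1, 0.5, -2.5]
grip_width: 0.748
grip_force: 46.0
```

```bash
python3 held.py xl 14.4 555 20
```

```text
[555.5  20.2 104.7] held rel [-0.75  0.25] -3.6
former [555.2  33.4  50.3  82.1]
```

drive_tool(
  commands="0.003 0.005 -0.15 0 0 0 0;0 0 -0.15 0 0 0 0;0 0 -0.1 0 0 0 0;0 0 -0.05 0 0 0 0;0 0 -0.03 0 0 0 0;0 0 -0.02 0 0 0 0;0 0 0 0 0 0 0;0 0 0 0 0 0 0",
)

```text
time_s: 26.63
eef_pos: [555.4, 21.1, 54.1]
ee_rot: [0.0, 0.707, 0.707, 0.0]
force: [0.8, 0.5, -2.5]
grip_width: 0.746
grip_force: 46.0
```

drive_tool(
  commands="0 0 -0.015 0 0 0 0;0 0 -0.015 0 0 0 0;0 0 0 0 0 0 0;0 0 0 0 0 0 0",
)

```text
time_s: 26.97
eef_pos: [555.1, 21.1, 50.6]
ee_rot: [-0.0, 0.707, 0.707, -0.0]
force: [-0.4, -0.5, -3.2]
grip_width: 0.747
grip_force: 46.0
```

drive_tool(
  commands="0 0 -0.01 0 0 0 0;0 0 -0.01 0 0 0 0;0 0 -0.005 0 0 0 0;0 0 0 0 0 0 0",
)

```text
time_s: 27.3
eef_pos: [555.2, 21.1, 48.7]
ee_rot: [0.0, 0.707, 0.707, 0.0]
force: [-3.5, 0.3, 5.3]
grip_width: 0.746
grip_force: 46.8
```

Seated at the expected 48.7. Release, rise, check.

drive_tool(
  commands="0 0 0 0 0 0 95;0 0 0 0 0 0 95;0 0 0 0 0 0 95;0 0 0 0 0 0 95;0 0 0.1 0 0 0 95;0 0 0.3 0 0 0 95;0 0 0.4 0 0 0 95;0 0 0.4 0 0 0 95;0 -0.1 0.4 0 0 0 95;-0.2 -0.2 0.3 0 0 0 95;-0.1 -0.2 0 0 0 0 95;0 0 0 0 0 0 95;0 0 0 0 0 0 95;0 0 0 0 0 0 95",
)

```text
time_s: 28.47
eef_pos: [525.0, -28.5, 238.1]
ee_rot: [-0.0, 0.707, 0.707, 0.0]
force: [0.1, -0.4, 0.0]
grip_width: 0.95
grip_force: 0.0
```

```bash
python3 - <<'E'
from loc import *
st=sense();p=capture("wrist");print(st["time_s"],st["eef_pos"])
for k,x,y in [("s",395.8,-193.5),("m",472,-81.4),("l",493,166.4),("xl",555,20.8)]: print(k,np.round(ring(st,p,k,x,y,RH[k]+8)[:3],1))
cv2.imwrite("pics/fin.png",p["pixels"]); q=capture("side")["pixels"][170:370,200:420]; cv2.imwrite("pics/fins.png",cv2.resize(q,(660,600),interpolation=2))
E
```

```text
28.4667 [525.04892631 -28.54504656 238.10872305]
s [ 399.6 -189.2   -4.7]
m [471.8 -80.6  46.5]
l [492.  172.4   0. ]
xl [553.5  21.   -1.6]
```

View pics/fins.png

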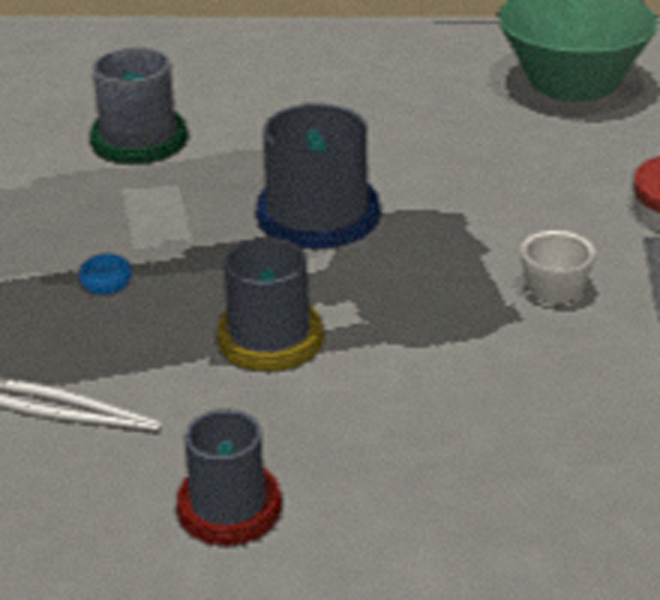

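View pics/fin.png

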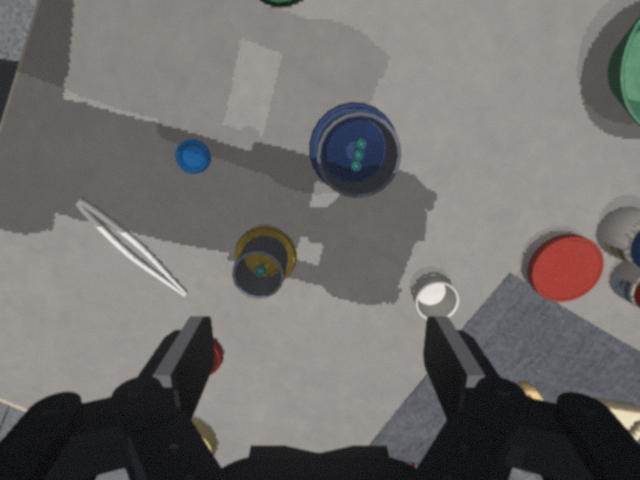

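All four rings stand upright on their formers: in the side crop red is at (225,475), yellow (268,300), blue (317,170) and green (137,105). The crucible stands where it was, at (557,268).

```bash
python3 -c "
from rig import *
print(finish_job())"
```

```text
the job is handed in; nothing more can be done
None
```

The job is handed in at about 28.5 s of the 93 s limit: in the last pictures all four rings stand upright on the formers of their own sizes and the crucible is in its place, and each ring met its seat at the expected height; the judge returned no verdict.

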